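# Post a used culture dish through the discard chute flap

### The job

Discard the used culture dish (the red one) that lies on the steel feed shelf of the discard chute: push it with the fingertips, flat along the shelf, through the hanging orange flap until it slides down into the clear bin, then take the fingers back out so that the flap swings shut by itself. Its lid is loose, so do not pick it up, lift it or stand it on edge. Leave everything else on the bench where it is.

Things in the scene. Friction and masses are not known exactly. Their poses are not given: they have to be found in the camera images.
- chute: Discard chute, fixed to the bench. Origin on the bench straight below the closed flap, midway across; x = feed direction (away from the robot), y left, z up. Steel feed shelf: top at z = 75 mm, x = -200 to 0, 228 mm wide, open towards the robot, side edges 16 mm high at y = +-112 mm; flared guides 16 mm high narrow it from half-width 112 at x = -62 to 58 mm at x = -4 mm
- mouth (a point): middle of the doorway at shelf height (x = 0, y = 0, z = 75 mm of the chute; same axes). The doorway is 116 mm wide. Its top is the flap's steel hinge rod, 6 mm thick, its middle 64 mm above the shelf, with a header to 77 mm above the shelf. Top of the clear roof: 77 mm above the shelf, 128 mm wide, so that a gripper tilted forward can pass over it
- sill_end (a point): middle of the sill's far edge (x = 28, z = 75 mm of the chute): the shelf goes on level inside the flap up to here, then a slippery steel slide falls at 42 degrees to a yellow catch tray (x = 102 to 240 mm, floor at z = 8 mm). A dish whose centre is pushed some 5 to 20 mm past this edge slides down by itself. Clear walls and roof close the bin; the flap is the only way in
- flap (a joint): hanging orange flap, 112 mm wide, 58 mm high, 3 mm thick, 28 g, hinged on the rod at the top of the doorway. 0 = hanging shut (a stop keeps it from swinging out towards the robot), growing as the lower edge is pushed inward, at most 1.35 rad. Gravity shuts it; it weighs next to nothing against a push (below 0.3 N)
- flap_edge (a point): middle of the flap's lower edge: 60 mm below the hinge rod, 4 mm above the shelf when shut
- dish_center (a point): centre (half-way up) of the used culture dish: a clear round dish with a loose lid and dark red content, 92 mm in diameter, 16 mm high, about 60 g, loose; it lies flat on the feed shelf at the start (centre 8 mm above the shelf)
- clean_dishes: stack of three yellowish culture dishes, 92 mm in diameter, 48 mm high; stands on the bench; leave alone. Origin at the centre of its underside
- jar: white plastic bottle with blue cap, 68 mm in diameter, 110 mm high; leave alone. Origin at the centre of its underside
- amber_bottle: amber glass bottle with black cap, 50 mm in diameter, 100 mm high; leave alone. Origin at the centre of its underside
- spray_bottle: white spray bottle, 84 mm in diameter, 201 mm high; leave alone. Origin at the centre of its underside
- tube_rack: blue tube rack with capped tubes, 70 x 200 mm, 93 mm high; leave alone. Origin at the centre of its underside
- notebook: black notebook, 150 x 210 mm, 14 mm thick; leave alone. Origin at the centre of its underside
- beaker: glass beaker with a stirring rod, 74 mm in diameter, 95 mm high (the rod reaches 138 mm); leave alone. Origin at the centre of its underside

How it is judged:
By the outcome, as a careful person would: the job done as asked, in the order asked, and still so for the second after the job is handed in, with the robot touching nothing.
It also fails if it takes over 48 s, if anything falls off the work surface, if the arm or the gripper's body presses on something with over 40 N, if the wrist force passes 120 N, or if a joint passes its speed limit or range.

### The arm

A 6-joint arm with a two-finger parallel gripper is mounted at the origin on the work surface. World frame = base frame: x ahead of the robot, y to its left, z up, the work surface at z = 0. Lengths are in m, angles in rad, forces in N, time in s.
With the tool pointing down it reaches from about 0.275 to 0.825 m from the base axis. Payload 5.2 kg.
Tool frame: the origin (TCP) lies between the finger pads; the fingertips stand 17 mm ahead of it and the grasp point (between the pads) lies 2 mm behind it (ctrl.tip_reach is the distance from the TCP to the fingertips, in m); x points along the fingers, y is the direction in which the jaws open and shut, and the axes are right-handed (so a half turn about x gives the same grasp; the last joint's range is limited). The gripper opens to 93 mm and grips with 3 to 60 N. Pads are 15 mm wide; open, the fingers measure 128 mm over their backs; the gripper's body (75 mm by 188 mm) begins 65 mm behind the grasp point.
Start: joints at [-1.374, 0.259, 1.535, -0, 1.348, -0.203], TCP at [0.214, -0.507, 0.236] pointing down, gripper open.
Joint ranges: [-3.14, 3.14], [-0.91, 2.08], [0.19, 2.58], [-1.22, 4.36], [0.22, 2.71], [-3.12, 3.12]. Speed limits (rad/s): [2.57, 2.57, 3.14, 3.14, 3.14, 3.14].

### API

Orientations are given as a unit quaternion [w, x, y, z].
In Python, from rig import ctrl gives the robot as it stands.
- The arm moves only by the shell command python3 -m handwheel 'ROWS' [FORCE]. ROWS is JSON, a list of rows, each a list of 7 numbers: the shift along the tool's x, y, z in mm, then the turn, a rotation vector about the tool's x, y, z in rad, then the opening, from -1 (shut) to 1 (fully open), so that 0 is half open. A call has 1 to 12 rows; each row is the pose to reach, as a shift and turn from the pose measured when the call began, along the tool's axes at that moment; what a row does not reach only later rows make up. A row lasts 1/10 s, in which the tool goes at most 50 mm and 8.59 degrees, less where a joint would pass 70% of its speed; a pose out of reach is approached as far as the arm can. A call with a gripper value outside its range is refused whole. The fingers move at their own pace and stop on an object; FORCE is the grip in N (left out, the last holds). Time passes only in rows, so rows that repeat a pose let the fingers close. It gives the time, the measured TCP pose, the force and the opening at its end, in the units of the state.
- ctrl.read_state(): the state, without advancing time (a new reading comes with each control period).
- ctrl.read_camera(name): name is "scene" or "top" or "wrist"; returns a dict with "image" (384x512x3 uint8, blue, green, red), "depth" (384x512 float32, m along the optical axis (not along the pixel's ray), 0 where there is no reading), "intrinsics" (3x3 intrinsics, pixels), "camera_from_world" (4x4, takes a point from world to camera coordinates). Camera axes: x right, y up, looking along -z (the intrinsics and any distortion apply to the point x, -y, -z); pixel columns grow to the right and rows downward; lengths in m; the calibration is good to about 2 mm. A picture is of the moment at which its call begins.
- ctrl.sign_off(): hands the job in, once; it reports no verdict.
The state is a dict: "clock": time; "joint_positions": joint angles; "qd": joint speeds; "joint_torque": joint torques, N m; "tcp_pos": TCP position; "ee_rot": TCP orientation; "ft_force": force on the tool from outside, world axes, zero at the start; "moment": the same for the moment, N m; "opening": finger opening in m.
Only numpy, scipy, OpenCV 4.12 (cv2) and the standard library are available. Lean on these libraries where they do the work, as an engineer would, in place of code of your own. Each camera call takes 0.05 s, during which the arm holds its last target.

## Working session

There is one attempt and no reset: what is moved stays moved. The work goes in short steps, Python scripts to look and compute and a shell command to move; the robot and the scene stay as the last step left them, time stands still between calls to the robot, and variables do not carry over. Pictures are saved under pics/ and viewed, and the job is handed in when it is done.

```bash
mkdir -p pics; ls
python3 - <<'E'
from rig import ctrl
import cv2,numpy as np
for n in("scene","top","wrist"):
    c=ctrl.read_camera(n); cv2.imwrite(f"pics/{n}0.png",c["image"]); np.savez(f"{n}0.npz",**c)
s=ctrl.read_state(); print(s)
E
```

```text
pics
{'clock': 0.15, 'joint_positions': array([-1.37379269e+00,  2.59156783e-01,  1.53575406e+00, -3.77041418e-05,
        1.34796118e+00, -2.02806759e-01]), 'qd': array([-9.74329241e-05, -2.16183051e-03, -4.08275161e-03,  3.64452011e-04,
       -1.10597453e-03,  1.20245464e-03]), 'joint_torque': array([ 2.20832088e-03, -4.37645280e+01, -2.84231418e+01,  7.19877589e-02,
        3.79447395e-02, -9.84465305e-05]), 'tcp_pos': array([ 0.21402046, -0.50627247,  0.23504994]), 'ee_rot': array([-0.13996524, -0.69301262, -0.14086996,  0.693036  ]), 'ft_force': array([-0.64329987, -0.02802557, -0.3740124 ]), 'moment': array([ 0.01399308,  0.03873193, -0.05340035]), 'opening': 0.09302309185554455}
```

View pics/scene0.png

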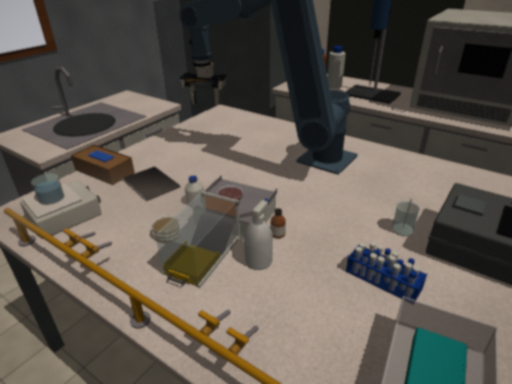

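View pics/top0.png

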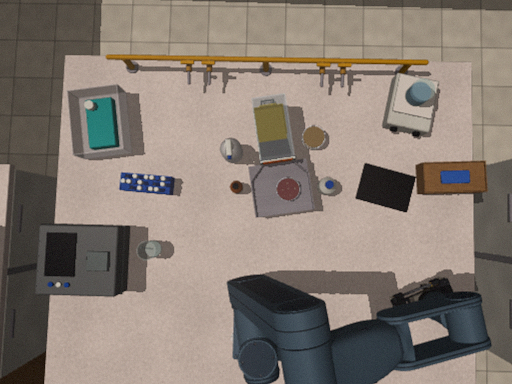

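View pics/wrist0.png

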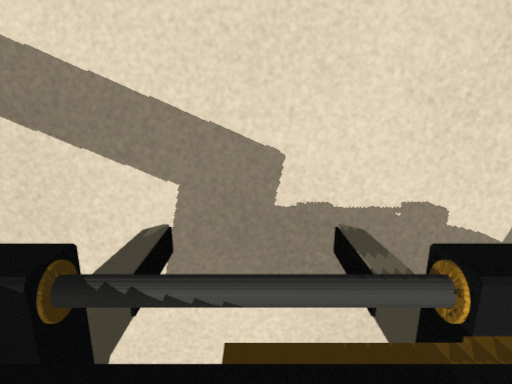

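```bash
cat > h.py <<'E'
import numpy as np,cv2
from rig import ctrl
def load(n): return dict(np.load(n))
def p2w(c,u,v,z):
    K=c["intrinsics"];T=np.linalg.inv(c["camera_from_world"])
    r=np.linalg.inv(K)@[u,v,1]; d=T[:3,:3]@(r*[1,-1,-1]); o=T[:3,3]
    return o+d*(z-o[2])/d[2]
def w2p(c,p):
    q=(c["camera_from_world"]@np.r_[p,1])[:3]*[1,-1,-1]; q=c["intrinsics"]@q; return q[:2]/q[2]
def depthw(c,u,v):
    K=c["intrinsics"];T=np.linalg.inv(c["camera_from_world"])
    d=c["depth"][int(v),int(u)]; return (T@np.r_[(np.linalg.inv(K)@[u,v,1])*d*[1,-1,-1],1])[:3]
E
python3 - <<'E'
from h import *
c=load("top0.npz"); print(c["intrinsics"],np.linalg.inv(c["camera_from_world"]))
im=c["image"][85:225,205:355]; cv2.imwrite("pics/top0c.png",cv2.resize(im,None,fx=4,fy=4,interpolation=cv2.INTER_CUBIC))
im=c["image"]
# red
h=cv2.cvtColor(im,cv2.COLOR_BGR2HSV)
sub=im[170:210,265:310].astype(int); m=(sub[...,2]-sub[...,1]>25)
v,u=np.nonzero(m); print(len(u),u.min()+265,u.max()+265,v.min()+170,v.max()+170,u.mean()+265,v.mean()+170)
print(p2w(c,u.mean()+265,v.mean()+170,.085))
E
```

```text
[[379.14787869   0.         258.89125109]
 [  0.         379.14787869 191.91734165]
 [  0.           0.           1.        ]] [[ 0.02553837  0.99713287 -0.07123079  0.44689956]
 [-0.99952199  0.02422767 -0.01920458 -0.01503159]
 [-0.01742376  0.07168719  0.99727497  1.53787461]
 [ 0.          0.          0.          1.        ]]
365 277 298 178 199 287.62191780821917 188.81643835616438
[ 0.56528473 -0.09704692  0.085     ]
```

View pics/top0c.png

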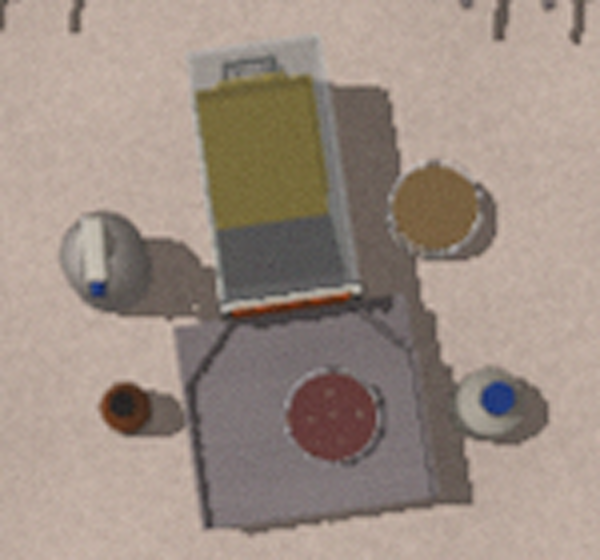

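Run:
```python
from h import *
from scipy.optimize import least_squares
c=load("top0.npz")
P=lambda u,v:(np.array([u,v])+.5)/4-.5+[205,85]
pts=[((205,527),(-200,114,83)),((436,497),(-200,-114,83)),((178,327),(0,114,75)),((404,296),(0,-114,75)),((190,385),(-62,112,91)),((237,320),(-4,58,91)),((410,346),(-62,-112,91)),((224,302),(0,64,152)),((360,285),(0,-64,152))]
def W(x,q): 
    a=x[2]; q=np.array(q)/1000; return np.array([x[0]+np.cos(a)*q[0]-np.sin(a)*q[1],x[1]+np.sin(a)*q[0]+np.cos(a)*q[1],q[2]])
f=lambda x:np.concatenate([w2p(c,W(x,q))-P(*u) for u,q in pts])
r=least_squares(f,[.65,-.05,-.1],loss='soft_l1');print(r.x,np.degrees(r.x[2]));print((f(r.x).reshape(-1,2)*4).round(1))
x=r.x;np.save("chute.npy",x)
d=p2w(c,287.62,188.82,.087)
# outline circle click: center (333,416)
for d in (d,p2w(c,*P(333,416),.087)):
    a=x[2];e=d[:2]-x[:2];print(d,"chute frame",np.array([[np.cos(a),np.sin(a)],[-np.sin(a),np.cos(a)]])@e)
```

```text
[ 0.67118728 -0.05537925  0.16628069] 9.52718201251161
[[-1.9  1.6]
 [ 3.  -1.9]
 [-3.4 -2.4]
 [ 2.9 -4.7]
 [-5.2  0.5]
 [-4.9 -1.9]
 [ 6.3  6.4]
 [ 0.5  3.2]
 [ 2.1  0.5]]
[ 0.56510789 -0.09692695  0.087     ] chute frame [-0.11149305 -0.02341686]
[ 0.5658814  -0.09788821  0.087     ] chute frame [-0.1108893  -0.02449289]
```

```bash
cat >> h.py <<'E'
from scipy.spatial.transform import Rotation as R
X=np.load("chute.npy")
def Rz(): return R.from_euler("z",X[2]).as_matrix()
def toch(p): return Rz().T@(np.asarray(p)-[X[0],X[1],0])*1000
def toW(q): return Rz()@(np.array(q)/1000)+[X[0],X[1],0]
def tool(s=None):
    s=s or ctrl.read_state(); q=s["ee_rot"]; return s["tcp_pos"],R.from_quat([q[1],q[2],q[3],q[0]]).as_matrix()
def target(tip,tilt,sign=1,yaw=0):
    """tip = fingertip centre in chute mm (z from bench)"""
    t=np.radians(tilt); y=np.array([0,sign,0.]); x=np.array([np.sin(t),0,-np.cos(t)])
    M=Rz()@np.stack([x,y,np.cross(x,y)],1)
    return toW(tip)-M[:,0]*ctrl.tip_reach,M
def delta(tip,tilt,sign=1):
    p,M=tool(); P,N=target(tip,tilt,sign)
    return (M.T@(P-p)*1000).round(1), R.from_matrix(M.T@N).as_rotvec().round(3)
def status():
    p,M=tool(); s=ctrl.read_state()
    print("t",s["clock"],"tip ch",toch(p+M[:,0]*ctrl.tip_reach).round(1),"tcp ch",toch(p).round(1),"x",(Rz().T@M[:,0]).round(3),"y",(Rz().T@M[:,1]).round(3),"F",s["ft_force"].round(2),"open",round(s["opening"],4))
E
python3 - <<'E'
from h import *
c=load("wrist0.npz");C=np.linalg.inv(c["camera_from_world"]);p,M=tool()
print("cam in tool",M.T@(C[:3,3]-p),"look",M.T@-C[:3,2]); print(M.round(3));status();print(ctrl.tip_reach)
for s in(1,-1):print(delta((-200,-24,175),25,s))
t=load("top0.npz")
P=lambda u,v:(np.array([u,v])+.5)/4-.5+[205,85]
print("spray top",toch(p2w(t,*P(95,262),.18)),"body",toch(p2w(t,*P(107,262),.1)))
print("jar",toch(p2w(t,*P(498,398),.11)))
E
```

```text
cam in tool [-0.14839198  0.00045239 -0.06952624] look [9.68486767e-01 3.58686100e-04 2.49064760e-01]
[[-0.     0.389 -0.921]
 [ 0.001 -0.921 -0.389]
 [-1.    -0.001 -0.   ]]
t 0.15 tip ch [-525.5 -369.   218. ] tcp ch [-525.5 -369.   235. ] x [-0.     0.001 -1.   ] y [ 0.231 -0.973 -0.001] F [-0.64 -0.03 -0.37] open 0.093
0.017
(array([  45.1, -261.9, -389.5]), array([-2.844, -0.076,  0.63 ]))
(array([  45.1, -261.9, -389.5]), array([0.23 , 0.434, 0.052]))
spray top [ 51.50368762 174.86853165 180.        ] body [ 65.52224294 169.22659223 100.        ]
jar [-117.69786309 -179.11338909  110.        ]
```

```bash
python3 -m handwheel '[[0,-45,-45,0.03,0.05,0,0.2],[5,-75,-90,0.06,0.1,0.01,0.2],[10,-100,-130,0.1,0.17,0.02,0.2],[15,-125,-175,0.13,0.23,0.03,0.2],[20,-150,-215,0.16,0.3,0.04,0.2],[25,-175,-260,0.2,0.37,0.05,0.2],[30,-200,-300,0.23,0.434,0.05,0.2],[35,-225,-340,0.23,0.434,0.052,0.2],[40,-245,-370,0.23,0.434,0.052,0.2],[45,-262,-390,0.23,0.434,0.052,0.2],[45,-262,-390,0.23,0.434,0.052,0.2],[45,-262,-390,0.23,0.434,0.052,0.2]]'
python3 - <<'E'
from h import *
status(); print(delta((-200,-24,175),25,-1))
for n in("wrist","top"):
    c=ctrl.read_camera(n); cv2.imwrite(f"pics/{n}1.png",c["image"]); np.savez(f"{n}1.npz",**c)
E
```

```text
clock: 1.35
tcp_pos: [0.4712, -0.1125, 0.1904]
ee_rot: [0.045, 0.84, 0.071, -0.536]
ft_force: [0.5, -0.8, 0.1]
opening: 0.0559
t 1.35 tip ch [-199.5  -23.2  174.9] tcp ch [-206.7  -23.2  190.4] x [ 0.422  0.001 -0.907] y [ 0.002 -1.    -0.   ] F [ 0.46 -0.82  0.11] open 0.0559
(array([-0.3,  0.8,  0.4]), array([0.002, 0.001, 0.001]))
```

View pics/wrist1.png

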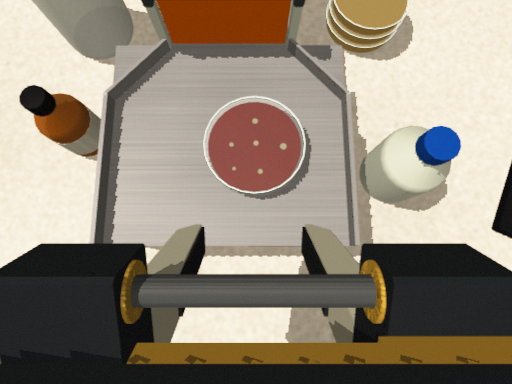

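Run:
```python
from h import *
c=load("wrist1.npz"); cv2.imwrite("pics/w1a.png",cv2.resize(c["image"][0:130,90:360],None,fx=2.9,fy=2.9,interpolation=cv2.INTER_CUBIC))
im=c["image"].copy()
def dr(q,col): 
    u=w2p(c,toW(q)); cv2.circle(im,tuple(int(round(a)) for a in u),2,col,-1)
for q in [(0,114,75),(0,-114,75),(-62,112,91),(-62,-112,91),(-4,58,91),(-4,-58,91),(-4,58,75),(-4,-58,75),(-200,114,75),(-200,-114,75),(-200,112,91),(-200,-112,91),(0,56,79),(0,-56,79),(0,0,79)]: dr(q,(255,0,255))
for a in np.linspace(0,6.28,24): dr((-111+46*np.cos(a),-24+46*np.sin(a),91),(0,255,0))
cv2.imwrite("pics/w1b.png",cv2.resize(im[0:260,60:400],None,fx=2.3,fy=2.3,interpolation=cv2.INTER_CUBIC))
```

```text
(no output)
```

View pics/w1b.png

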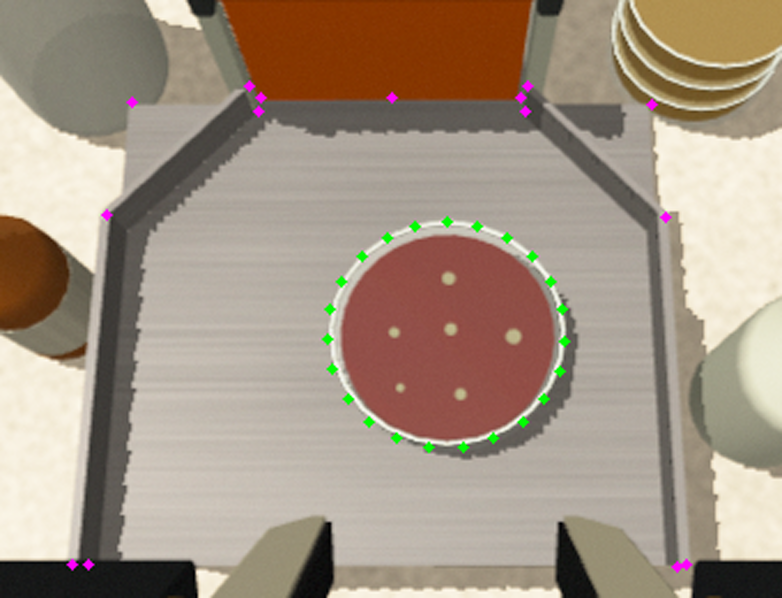

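Run:
```python
from h import *
print(delta((-180,-24,120),25,-1),delta((-174,-24,82),25,-1))
```

```text
(array([58.5, -0.9,  5.5]), array([-0.001,  0.   , -0.001])) (array([95.4, -0.9, 16.1]), array([-0.001,  0.   , -0.001]))
```

```bash
python3 -m handwheel '[[20,0,2,0,0,0,0.2],[40,0,4,0,0,0,0.2],[58,-1,6,0,0,0,0.2],[70,-1,9,0,0,0,0.2],[82,-1,12,0,0,0,0.2],[90,-1,15,0,0,0,0.2],[95,-1,16,0,0,0,0.2],[95,-1,16,0,0,0,0.2]]'
python3 - <<'E'
from h import *
status()
for n in("wrist",):
    c=ctrl.read_camera(n); cv2.imwrite(f"pics/{n}2.png",c["image"])
# rows: chute displacement -> tool
p,M=tool()
for t in [(-160,-24,82),(-80,0,82),(-75,0,82),(10,0,82)]: print(t,delta(t,25,-1))
E
```

```text
clock: 2.25
tcp_pos: [0.4961, -0.1096, 0.0974]
ee_rot: [0.044, 0.84, 0.069, -0.536]
ft_force: [-0.3, 0.3, 0.2]
opening: 0.0559
t 2.25 tip ch [-174.5  -24.5   82. ] tcp ch [-181.7  -24.5   97.4] x [ 0.422 -0.001 -0.907] y [-0.003 -1.    -0.   ] F [-0.31  0.25  0.23] open 0.0559
(-160, -24, 82) (array([  6.4,  -0.5, -12.7]), array([-0.002,  0.   , -0.001]))
(-80, 0, 82) (array([ 40.2, -24.7, -85.2]), array([-0.002,  0.   , -0.001]))
(-75, 0, 82) (array([ 42.3, -24.7, -89.7]), array([-0.002,  0.   , -0.001]))
(10, 0, 82) (array([  78.2,  -24.9, -166.8]), array([-0.002,  0.   , -0.001]))
```

View pics/wrist2.png

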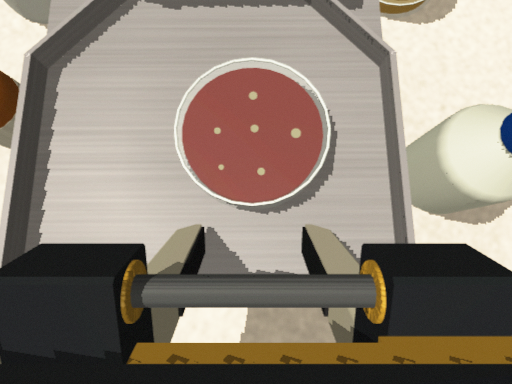

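```bash
python3 -m handwheel '[[4.2,0,-9.1,0,0,0,0.2],[8.4,0,-18.1,0,0,0,0.2],[11.4,-2.5,-24.5,0,0,0,0.2],[14.4,-5,-30.8,0,0,0,0.2],[17.3,-7.5,-37.2,0,0,0,0.2],[20.3,-10,-43.5,0,0,0,0.2],[23.2,-12.5,-49.9,0,0,0,0.2],[26.2,-15,-56.2,0,0,0,0.2],[29.2,-17.5,-62.6,0,0,0,0.2],[32.1,-20,-68.9,0,0,0,0.2],[35.1,-22.5,-75.3,0,0,0,0.2],[38,-24.5,-81.6,0,0,0,0.2]]'
python3 - <<'E'
from h import *
status()
for n in("wrist",):
    c=ctrl.read_camera(n); cv2.imwrite(f"pics/{n}3.png",c["image"]);np.savez("wrist3.npz",**c)
print(w2p(c,toW((0,0,79))),w2p(c,toW((-40,0,91))))
for t in [(0,0,82),(10,0,82)]: print(t,delta(t,25,-1))
E
```

```text
clock: 3.5
tcp_pos: [0.5816, -0.0704, 0.0979]
ee_rot: [0.044, 0.84, 0.069, -0.536]
ft_force: [-0.5, -0.5, 1.1]
opening: 0.0556
t 3.5 tip ch [-83.6   0.   82.5] tcp ch [-90.8   0.1  97.9] x [ 0.422 -0.001 -0.906] y [-0.002 -1.     0.   ] F [-0.46 -0.49  1.08] open 0.0556
[252.17823304 107.35316048] [252.22253956 162.83110695]
(0, 0, 82) (array([ 35.6,  -0.1, -74.8]), array([-0.002, -0.   , -0.001]))
(10, 0, 82) (array([ 39.9,  -0.1, -83.8]), array([-0.002, -0.   , -0.001]))
```

View pics/wrist3.png

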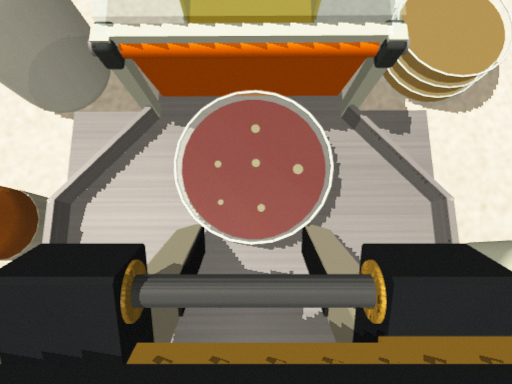

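```bash
python3 -m handwheel '[[2.7,0,-5.9,0,0,0,0.2],[5.5,0,-11.8,0,0,0,0.2],[8.2,0,-17.7,0,0,0,0.2],[11,0,-23.6,0,0,0,0.2],[13.7,0,-29.5,0,0,0,0.2],[16.5,0,-35.4,0,0,0,0.2],[19.2,0,-41.2,0,0,0,0.2],[22,0,-47.1,0,0,0,0.2],[24.7,0,-53,0,0,0,0.2],[27.5,0,-58.9,0,0,0,0.2],[30.2,0,-64.8,0,0,0,0.2],[33,0,-70.7,0,0,0,0.2]]'
python3 - <<'E'
from h import *
status()
a=[]
for n in("wrist","scene"):
    c=ctrl.read_camera(n); cv2.imwrite(f"pics/{n}4.png",c["image"])
cv2.imwrite("pics/scene4c.png",cv2.resize(c["image"][150:300,130:310],None,fx=4,fy=4,interpolation=cv2.INTER_CUBIC))
status()
E
```

```text
clock: 4.75
tcp_pos: [0.6599, -0.0574, 0.0981]
ee_rot: [0.044, 0.841, 0.069, -0.535]
ft_force: [-1.9, 0.2, 1.4]
opening: 0.0561
t 4.75 tip ch [-4.3 -0.1 82.7] tcp ch [-11.4  -0.1  98.1] x [ 0.423 -0.001 -0.906] y [-0.002 -1.     0.   ] F [-1.91  0.18  1.43] open 0.0561
t 4.85 tip ch [-3.7 -0.3 82.9] tcp ch [-11.   -0.3  98.3] x [ 0.424 -0.001 -0.906] y [-0.002 -1.     0.001] F [0.64 0.12 0.57] open 0.0558
```

View pics/wrist4.png

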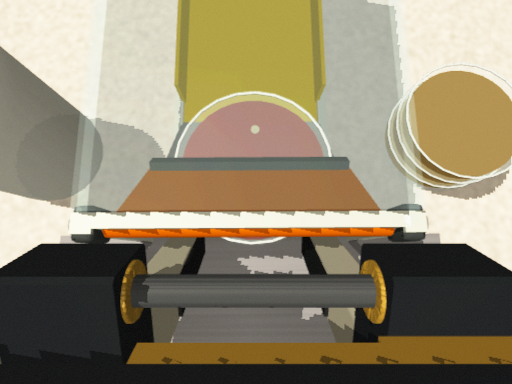

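View pics/scene4c.png

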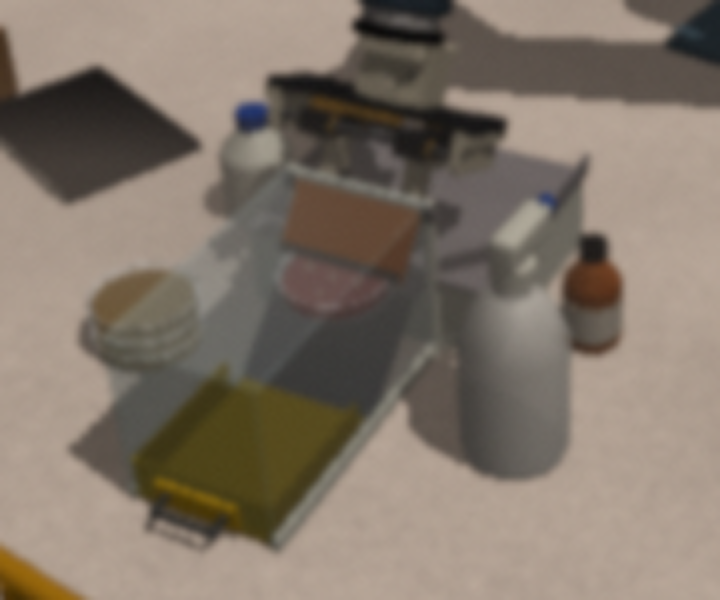

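```bash
python3 -m handwheel '[[1,0,-2,0,0,0,0.2],[1.8,0,-3.6,0,0,0,0.2],[2.7,0,-5.4,0,0,0,0.2],[3.5,0,-7.2,0,0,0,0.2],[4.3,0,-9,0,0,0,0.2],[4.3,0,-9,0,0,0,0.2],[4.3,0,-9,0,0,0,0.2]]'
python3 - <<'E'
from h import *
status()
for n in("wrist","scene"):
    c=ctrl.read_camera(n); cv2.imwrite(f"pics/{n}5.png",c["image"])
cv2.imwrite("pics/scene5c.png",cv2.resize(c["image"][150:300,130:310],None,fx=4,fy=4,interpolation=cv2.INTER_CUBIC))
status()
E
```

```text
clock: 5.55
tcp_pos: [0.6703, -0.0558, 0.0982]
ee_rot: [0.044, 0.841, 0.069, -0.535]
ft_force: [-1.1, 0.3, -1.2]
opening: 0.0561
t 5.55 tip ch [ 6.2 -0.3 82.8] tcp ch [-1.  -0.2 98.2] x [ 0.424 -0.001 -0.906] y [-0.002 -1.     0.001] F [-1.13  0.27 -1.23] open 0.0561
t 5.65 tip ch [ 6.1 -0.3 82.8] tcp ch [-1.1 -0.3 98.2] x [ 0.424 -0.001 -0.906] y [-0.002 -1.     0.001] F [-0.14 -0.39  0.21] open 0.0554
```

View pics/wrist5.png

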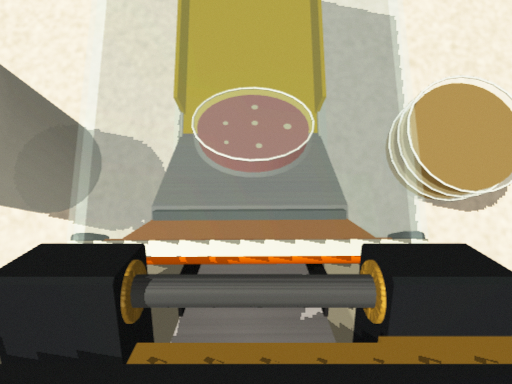

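View pics/scene5c.png

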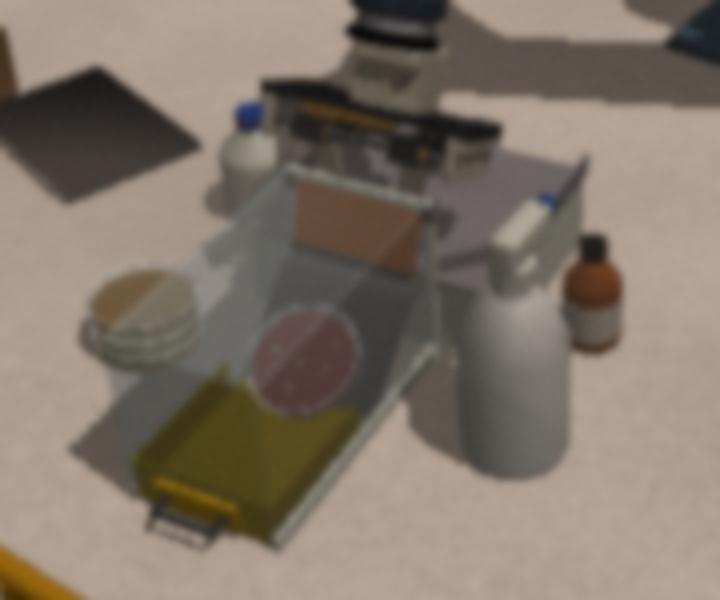

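The dish is on the slide, moving by itself. I'm now drawing the fingers straight back.

```bash
python3 -m handwheel '[[-2.1,0,4.5,0,0,0,0.2],[-4.2,0,9.1,0,0,0,0.2],[-7.6,0,16.3,0,0,0,0.2],[-11,0,23.6,0,0,0,0.2],[-15.3,0,32.6,0,0,0,0.2],[-20,0,42,0,0,0,0.2],[-25,0,52,0,0,0,0.2],[-30,0,62,0,0,0,0.2],[-36,0,72,0,0,0,0.2],[-43,0,82,0,0,0,0.2],[-52,0,90,0,0,0,0.2],[-62,0,98,0,0,0,0.2]]'
python3 -m handwheel '[[-15,0,7,0,0,0,0.2],[-30,0,15,0,0,0,0.2],[-45,0,25,0,0,0,0.2],[-55,0,35,0,0,0,0.2],[-60,0,45,0,0,0,0.2],[-60,0,45,0,0,0,0.2],[-60,0,45,0,0,0,0.2],[-60,0,45,0,0,0,0.2]]'
python3 - <<'E'
from h import *
status()
for n in("wrist","scene","top"):
    c=ctrl.read_camera(n); cv2.imwrite(f"pics/{n}6.png",c["image"])
    if n=="scene":cv2.imwrite("pics/scene6c.png",cv2.resize(c["image"][150:300,130:310],None,fx=4,fy=4,interpolation=cv2.INTER_CUBIC))
status()
E
```

```text
clock: 6.85
tcp_pos: [0.5557, -0.0748, 0.1132]
ee_rot: [0.044, 0.841, 0.069, -0.535]
ft_force: [-0.2, -0.2, -0.1]
opening: 0.056
clock: 7.65
tcp_pos: [0.4907, -0.0857, 0.1483]
ee_rot: [0.044, 0.841, 0.069, -0.535]
ft_force: [-0.2, 0.5, 0.8]
opening: 0.0555
t 7.65 tip ch [-175.8   -0.   132.9] tcp ch [-183.    -0.   148.3] x [ 0.424 -0.001 -0.906] y [-0.002 -1.     0.   ] F [-0.19  0.5   0.8 ] open 0.0555
t 7.8 tip ch [-175.8    0.2  132.8] tcp ch [-183.     0.2  148.2] x [ 0.423 -0.001 -0.906] y [-0.002 -1.     0.   ] F [ 0.77  0.48 -0.36] open 0.056
```

View pics/wrist6.png

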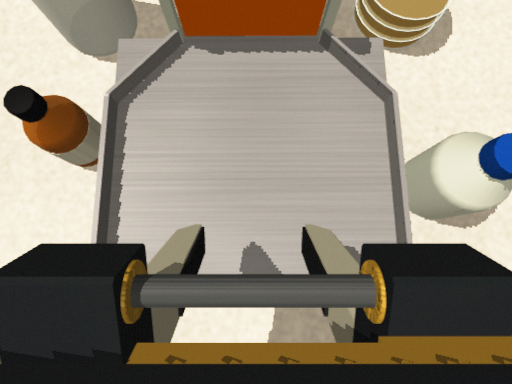

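View pics/scene6c.png

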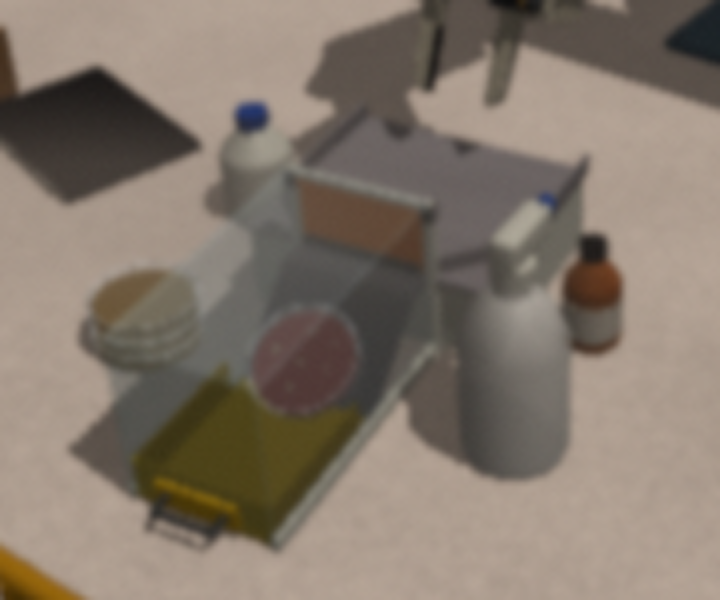

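View pics/top6.png

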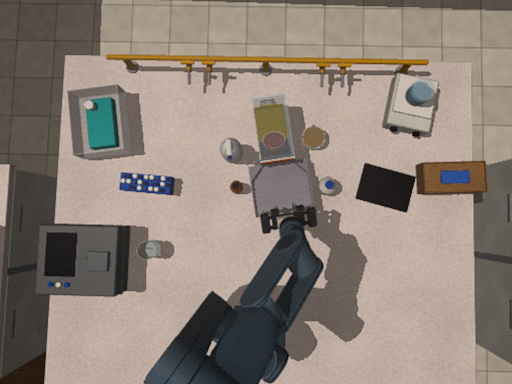

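Run:
```python
from h import *
c=ctrl.read_camera("scene"); im=cv2.resize(c["image"][150:300,130:310],None,fx=4,fy=4,interpolation=cv2.INTER_CUBIC)
a=np.radians(42); s=np.array([np.cos(a),0,-np.sin(a)]); n=np.array([np.sin(a),0,np.cos(a)])
def circ(cen,e1,e2,col):
    for t in np.linspace(0,2*np.pi,40): 
        u=(w2p(c,toW(cen+46*(np.cos(t)*e1+np.sin(t)*e2)))-[130,150])*4+1.5; cv2.circle(im,tuple(int(x) for x in u),2,col,-1)
y=np.array([0,1.,0])
foot=np.array([102,0,8.])
circ(foot-s*(46+13)+n*16,s,y,(0,255,0))   # lower edge at foot
circ(np.array([150,0,24.]),np.array([1.,0,0]),y,(255,0,255)) # flat in tray
cv2.imwrite("pics/scene7.png",im)
t=ctrl.read_camera("top")["image"]; z=np.load("top0.npz")["image"]
d=cv2.absdiff(t,z).max(2); cv2.imwrite("pics/diff.png",cv2.resize(np.hstack([t[80:220,200:350],cv2.cvtColor(d[80:220,200:350],cv2.COLOR_GRAY2BGR)]),None,fx=2.6,fy=2.6,interpolation=cv2.INTER_CUBIC))
```

```text
(no output)
```

View pics/scene7.png

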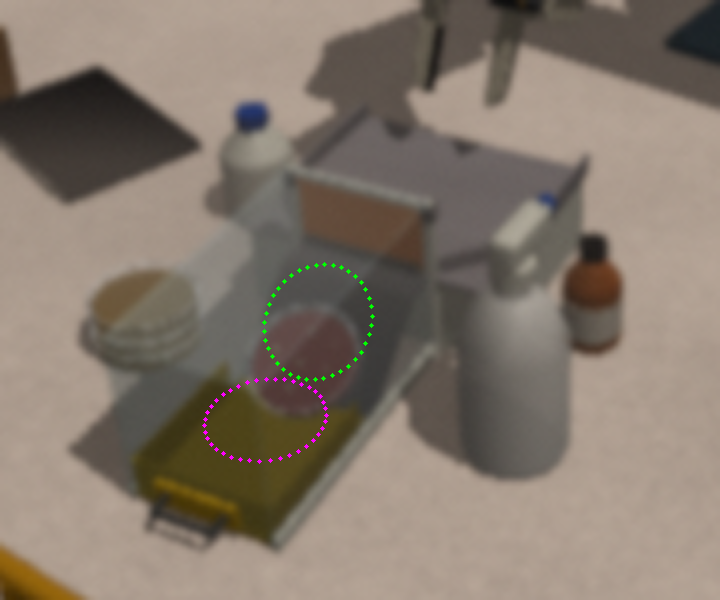

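View pics/diff.png

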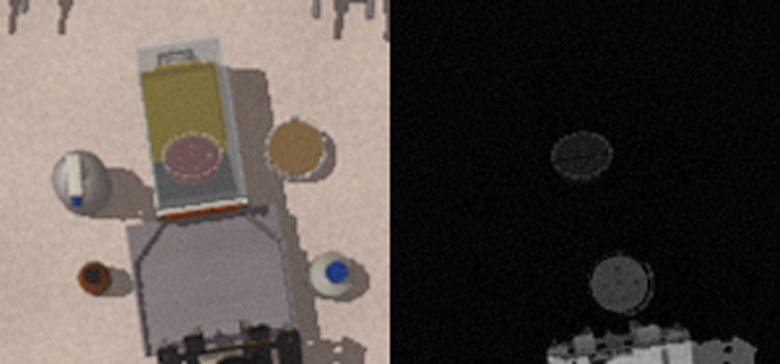

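Run:
```python
from h import *
print(ctrl.sign_off())
```

```text
the job is handed in; nothing more can be done
None
```

The used dish is in the clear bin and the job is handed in. I pushed it flat along the shelf with both fingertips, tool tilted 25° forward, and through the flap until it slid down on its own. I then drew the fingers straight back out.

- **Dish:** it lies at the foot of the slide, its lower edge in the catch tray and the rest leaning on the slope, not flat in the tray. It did not move between pictures from about 5.6 s to the hand-in.
- **Flap:** hanging shut in the wrist, scene and top views.
- **Rest of the bench:** comparing the before and after top pictures around the chute, only the dish and the arm had changed. The tube rack, notebook and beaker I checked only by eye in the full top view; they look unmoved.
- **Robot:** the fingers were clear of everything, about 58 mm above the shelf and 176 mm in front of the flap. The wrist force I read after each move was never above about 2.5 N, and the job took about 8 s. No check failed.

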